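# Weigh out a scoop of chestnuts

## Task

Weigh this scoop of chestnuts: pour all eight out of the scoop into the steel pail while it stands on the counter, then set the empty scoop down upright on the counter. Then take the pail by its wooden grip, hang it by its bail on the sprung hook of the scale and let go, so that it settles hanging free and still with every chestnut in it. Leave the pumpkin, the jar and the bowl alone.

Things in the scene. Friction and masses are not known exactly. Their poses are not given: they have to be found in the camera images.
- scoop_center (a point): Loose aluminium scoop, an open trough on a flat floor, holding the chestnuts: 147 mm long, 78 wide, walls 55 high, 3 thick; 0.2 kg empty. Point on its mid-plane, 27.5 mm above its underside, half-way along the 98 mm flat floor; x to the mouth, z up. Back wall at x = -49 mm; ahead of x = +49 the floor rises at 21 degrees to the lip. Tipped mouth-down 45 to 55 degrees it empties
- scoop_grip (a point): Point to hold on the scoop's wooden grip, an upright square post 22 x 22 mm just behind the back wall, its top 115 mm above the scoop's underside. Point on the post's axis, 90 mm above the underside, 25 mm below the top; x = -60, z = +62.5 mm from scoop_center, axes as there
- scoop_lip (a point): Middle of the scoop's pouring lip, 98 mm ahead of scoop_center and 23 mm above the scoop's underside; the mouth is open at the front, 72 mm wide between the side walls. Axes as scoop_center
- pail_center (a point): Loose round steel pail, about 0.2 kg empty: 80 mm high, outer radius 56 at the foot, 71 at the rim, wall 3. Point on its axis, 40 mm above its underside; z up, x away from the wooden grip. A rigid bail (7 mm bar, does not swing) stands in its x-z plane: legs at x = -72 and +72 mm up to 105 mm above the underside, then sloping to a peak. The mouth is free for pouring from the +y or -y side
- pail_grip (a point): Point to hold on the pail's wooden grip, a straight bar 20 mm wide (along y), 14 thick, 75 long on the pail's -x side, leaning outwards: its upper end leans 0.45 rad (26 degrees) from vertical towards -x. Point on the bar's axis, 27 mm from its upper end, x = -87 mm from the pail's axis, 91 mm above its underside. Axes as pail_center (they do not lean)
- bail_top (a point): Peak of the pail's bail, on the pail's axis: centre of the 7 mm bar, 185 mm above the pail's underside. Axes as pail_center
- hook_seat (a point): Lowest inside point of the scale's hook, on top of its 8 mm bar, about 285 mm above the counter unloaded. The hook is a J in its y-z plane (z up), open to -y: its upturned tip is centred at y = -27 mm and ends 23 mm above this point; its stem rises at y = +18. The hung bail lies across it along x, bar centre 7 to 8 mm above this point; the pail's x then points along the hook's x
- housing (a point): Centre of the underside of the white scale housing, 140 mm (x) by 100 (y), 100 high, fixed above the hook, 82 mm over the unloaded seat; axes as hook_seat. Stand fixed to the counter: column 24 mm square at y = +165 mm, foot plate 12 mm thick, 200 mm in x, from y = +100 to +240; the counter under the hook is free
- hook (a joint): How far the sprung hook has been pulled down, m: 0 unloaded, at most 0.06. Spring 100 N/m with about 0.2 N preload: the loaded pail (about 3 N) pulls it down 20 to 35 mm, with a short bob that dies within about 1 s
- pumpkin: Bystander: orange-brown small squat pumpkin 124 mm across, 82 mm high with stalk; origin under its centre
- jar: Bystander: amber glass jar with a steel lid, 72 mm across, 110 mm high; origin under its centre
- bowl: Bystander: white ceramic bowl 120 mm across, 50 mm high; origin under its centre
- chestnut1: One of eight chestnuts, dark brown, glossy, nearly round, about 28 mm across, 12 g; origin at its centre
- chestnut2: One of eight chestnuts, dark brown, glossy, nearly round, about 28 mm across, 12 g; origin at its centre
- chestnut3: One of eight chestnuts, dark brown, glossy, nearly round, about 28 mm across, 12 g; origin at its centre
- chestnut4: One of eight chestnuts, dark brown, glossy, nearly round, about 28 mm across, 12 g; origin at its centre
- chestnut5: One of eight chestnuts, dark brown, glossy, nearly round, about 28 mm across, 12 g; origin at its centre
- chestnut6: One of eight chestnuts, dark brown, glossy, nearly round, about 28 mm across, 12 g; origin at its centre
- chestnut7: One of eight chestnuts, dark brown, glossy, nearly round, about 28 mm across, 12 g; origin at its centre
- chestnut8: One of eight chestnuts, dark brown, glossy, nearly round, about 28 mm across, 12 g; origin at its centre

How it is judged (in metres and radians):
On the way, in this order (a step that is already met when the one before it is completed fails the run):
1. the scoop is tipped (more than 20 degrees) with its lip over the standing pail (angle between scoop_center's own z axis and vertical above 0.35 rad and horizontal distance between scoop_lip and pail_center below 0.09 m and height (world z) of scoop_lip above 0.06 m and height (world z) of pail_center below 0.046 m).
2. all eight chestnuts are in the pail and the pail stands on the counter (distance between each of chestnut1, chestnut2, chestnut3, chestnut4, chestnut5, chestnut6, chestnut7, chestnut8 and pail_center below 0.08 m and z of chestnut1 in the frame of pail_center between -0.04 and 0.04 m and z of chestnut2 in the frame of pail_center between -0.04 and 0.04 m and z of chestnut3 in the frame of pail_center between -0.04 and 0.04 m and z of chestnut4 in the frame of pail_center between -0.04 and 0.04 m and z of chestnut5 in the frame of pail_center between -0.04 and 0.04 m and z of chestnut6 in the frame of pail_center between -0.04 and 0.04 m and z of chestnut7 in the frame of pail_center between -0.04 and 0.04 m and z of chestnut8 in the frame of pail_center between -0.04 and 0.04 m and height (world z) of pail_center below 0.046 m and angle between pail_center's own z axis and vertical below 0.1 rad), for 0.2 s.
3. the empty scoop stands upright on the counter, let go, the pail not yet lifted (angle between scoop_center's own z axis and vertical below 0.1 rad and height (world z) of scoop_center between 0.02 and 0.034 m and contact force between the fingers and scoop below 0.05 N and height (world z) of pail_center below 0.046 m), for 0.2 s.
At the end, for the whole second after the job is handed in: The pail hangs in the hook (bail peak within 22 mm of the seat, hook down over 12 mm), within 14 degrees of upright, still (hook under 20 mm/s, pail 80 mm/s), all eight chestnuts inside; the scoop stands upright on the counter; pumpkin, jar and bowl within 30 mm of their places (distance between each of chestnut1, chestnut2, chestnut3, chestnut4, chestnut5, chestnut6, chestnut7, chestnut8 and pail_center below 0.08 m and z of chestnut1 in the frame of pail_center between -0.04 and 0.04 m and z of chestnut2 in the frame of pail_center between -0.04 and 0.04 m and z of chestnut3 in the frame of pail_center between -0.04 and 0.04 m and z of chestnut4 in the frame of pail_center between -0.04 and 0.04 m and z of chestnut5 in the frame of pail_center between -0.04 and 0.04 m and z of chestnut6 in the frame of pail_center between -0.04 and 0.04 m and z of chestnut7 in the frame of pail_center between -0.04 and 0.04 m and z of chestnut8 in the frame of pail_center between -0.04 and 0.04 m and angle between scoop_center's own z axis and vertical below 0.1 rad and height (world z) of scoop_center between 0.02 and 0.034 m and distance between bail_top and hook_seat below 0.022 m and value of joint hook above 0.012 m and velocity of joint hook between -0.02 and 0.02 m/s and contact force between pail and hook above 1 N and height (world z) of pail_center above 0.08 m and angle between pail_center's own z axis and vertical below 0.25 rad and linear speed of pail below 0.08 m/s and linear speed of scoop below 0.02 m/s); the robot touches nothing.
It fails at once if the pumpkin is disturbed (moved over 30 mm) (distance of pumpkin from where it was at the start of the episode above 0.03 m).
It fails at once if the jar is disturbed (moved over 30 mm) (distance of jar from where it was at the start of the episode above 0.03 m).
It fails at once if the bowl is disturbed (moved over 30 mm) (distance of bowl from where it was at the start of the episode above 0.03 m).
It also fails if it takes over 62 s, if anything falls off the work surface, if the arm or the gripper's body presses on something with over 40 N, if the wrist force passes 120 N, or if a joint passes its speed limit or range.

## Robot

A 6-joint arm with a two-finger parallel gripper is mounted at the origin on the work surface. World frame = base frame: x ahead of the robot, y to its left, z up, the work surface at z = 0. Lengths are in mm, angles in rad, forces in N, time in s.
With the tool pointing down it reaches from about 350 to 875 mm from the base axis. Payload 4.2 kg.
Tool frame: the origin (TCP) lies between the finger pads; the fingertips stand 11 mm ahead of it and the grasp point (between the pads) lies 8 mm behind it; z points along the fingers, y is the direction in which the jaws open and shut (so a half turn about z gives the same grasp; the last joint's range is limited). The gripper opens to 85 mm and grips with 20 to 120 N. Pads are 22 mm wide; open, the fingers measure 114 mm over their backs; the gripper's body (76 mm by 85 mm) begins 54 mm behind the grasp point. The pads swing forward as they close: fully open they stand 13 mm farther back than shut.
Start: joints at [1.363, 0.385, 0.008, 0, -1.194, -0.259], TCP at [281.236, 558.127, 242.312] pointing down, gripper open.
Joint ranges: [-3.14, 3.14], [-1.21, 2.06], [-1.07, 1.41], [-3.16, 2.05], [-2.99, -0.16], [-3.1, 3.1]. Speed limits (rad/s): [2.79, 2.79, 3.14, 3.14, 3.14, 3.14].

## Interface

Orientations are given as a unit quaternion [x, y, z, w].
In Python, from bench import * gives the robot as it stands.
- The arm moves only by the tool servo_tool, never from a script. Its argument "rows" is a list of rows, each a list of 7 numbers: the opening, from 0 (shut) to 1 (fully open), then the shift along the tool's x, y, z in cm, then the turn, a rotation vector about the tool's x, y, z in degrees. A call has 1 to 12 rows; each row shifts and turns the commanded pose from where the row before left it, along the tool's axes as they then stand; what a row does not reach is not made up. A row lasts 1/10 s, in which the tool goes at most 50 mm and 8.59 degrees, less where a joint would pass 70% of its speed; a pose out of reach is approached as far as the arm can. A call is refused whole if a number of a shift passes 5 or a number of a turn 8.59, either way. A call with a gripper value outside its range is refused whole. The fingers move at their own pace and stop on an object; the grip force is fixed at half the most. Time passes only in rows, so rows that do not move let the fingers close. It gives the time, the measured TCP pose, the force and the opening at its end, in the units of the state.
- read_state(): the state, without advancing time (a new reading comes with each control period).
- get_image(name): name is "scene" or "top"; returns a dict with "image" (400x640x3 uint8, red, green, blue), "mtx" (3x3 intrinsics, pixels), "k1" (the pictures are not rectified: a ray, as slopes to the right and down, at radius r is drawn at 1 + k1 r^2 times it, then the intrinsics apply), "extrinsics" (4x4, takes a point from camera to world coordinates). Camera axes: x right, y up, looking along -z (the intrinsics and any distortion apply to the point x, -y, -z); pixel columns grow to the right and rows downward; lengths in mm; the calibration is good to about 2 mm. A picture is of the moment at which its call begins. There is no depth.
- job_done(): hands the job in, once; it reports no verdict.
The state is a dict: "clock": time; "joints": joint angles; "joint_vel": joint speeds; "joint_efforts": joint torques, N m; "position": TCP position; "ee_rot": TCP orientation; "contact_force": force on the tool from outside, world axes, zero at the start; "wrist_torque": the same for the moment, N m; "gripper_width": finger opening in mm.
Only numpy, scipy, OpenCV 4.12 (cv2) and the standard library are available. Lean on these libraries where they do the work, as an engineer would, in place of code of your own. Each camera call takes 0.05 s, during which the arm holds its last target. There are 200 camera calls.

## Working session

There is one attempt and no reset: what is moved stays moved. The work goes in short steps, Python scripts to look and compute and a tool call to move; the robot and the scene stay as the last step left them, time stands still between calls to the robot, and variables do not carry over. Pictures are saved under pics/ and viewed, about 8 in all and at most 12, crops included, and the job is handed in when it is done.

Besides the shell and the picture viewer there is one more tool, called after "Emit:" as name([rows], argument=value, ...), one row to a line, values as JSON. servo_tool: Moves the arm, as the interface text tells. Its arguments: {"type":"object","properties":{"rows":{"type":"array","items":{"type":"array","items":{"type":"number"}}}},"required":["rows"]}

```bash
mkdir -p pics; ls; python3 - <<'E'
from bench import *
import cv2,pickle
s=read_state();print(s)
for n in("scene","top"):
    d=get_image(n);cv2.imwrite(f"pics/{n}0.png",d["image"][:,:,::-1]);print(n,d["mtx"],d["k1"],d["extrinsics"])
    pickle.dump(d,open(f"{n}0.pkl","wb"))
E
```

```text
pics
{'clock': 0.0, 'joints': array([ 1.36257747e+00,  3.85578008e-01,  6.66297995e-03, -4.87190193e-04,
       -1.19402539e+00, -2.58585611e-01]), 'joint_vel': array([-6.61504007e-04, -9.35996113e-04,  3.14771800e-04,  3.95428343e-05,
       -2.32215888e-04,  1.99835607e-03]), 'joint_efforts': array([-2.76241499e-04, -3.92288446e+01,  1.88400757e+01,  4.18612942e+00,
       -4.62785349e-03,  3.91010147e-06]), 'position': array([281.01521334, 557.64672164, 241.22491203]), 'ee_rot': array([ 9.72863755e-01, -2.31376129e-01, -1.99345848e-04,  1.07740711e-03]), 'contact_force': array([-0.04453633, -0.43495683, -1.47076468]), 'wrist_torque': array([-0.01256201,  0.00313198, -0.02683534]), 'gripper_width': 85.73715161995601}
scene [[425.45837284   0.         311.34148849]
 [  0.         425.45837284 206.86394283]
 [  0.           0.           1.        ]] -0.05497780422355265 [[ 7.62567391e-01 -5.22956896e-01  3.80797924e-01  1.02994543e+03]
 [ 6.46775283e-01  6.28285481e-01 -4.32364530e-01 -5.79094057e+02]
 [-1.31417949e-02  5.75997777e-01  8.17345615e-01  1.18477117e+03]
 [ 0.00000000e+00  0.00000000e+00  0.00000000e+00  1.00000000e+00]]
top [[424.32551143   0.         313.16533108]
 [  0.         424.32551143 197.44355928]
 [  0.           0.           1.        ]] -0.05561125555963754 [[ 7.81305022e-03  9.93894616e-01 -1.10056571e-01  4.62870401e+02]
 [-9.99846111e-01  9.49339198e-03  1.47522614e-02 -3.71724986e+01]
 [ 1.57070033e-02  1.09924374e-01  9.93815839e-01  1.19326549e+03]
 [ 0.00000000e+00  0.00000000e+00  0.00000000e+00  1.00000000e+00]]
```

View pics/scene0.png

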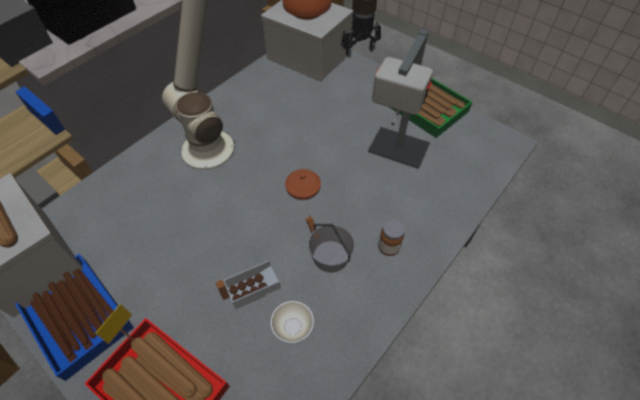

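View pics/top0.png

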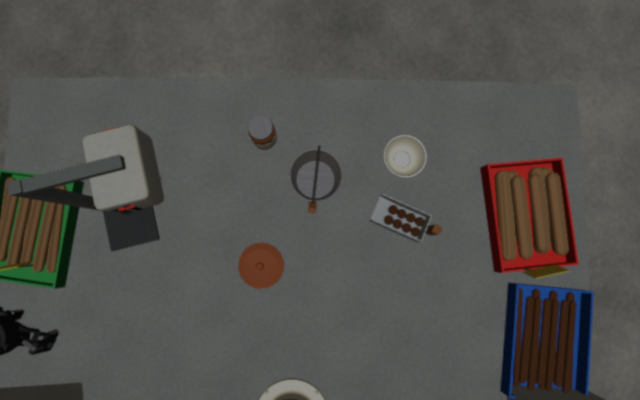

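Scene: scoop ~(250,285), pail (330,247), scale housing (403,87). Top: scoop (400,217), pail (316,177), housing (120,165). Enlarged crops next.

```bash
python3 - <<'E'
import cv2,numpy as np
t=cv2.imread("pics/top0.png");s=cv2.imread("pics/scene0.png")
def crop(i,x0,y0,w,h,f):
    c=cv2.resize(i[y0:y0+h,x0:x0+w],None,fx=f,fy=f,interpolation=cv2.INTER_CUBIC)
    c=np.clip(c.astype(float)*1.7,0,255).astype(np.uint8)
    for k in range(0,w,20): cv2.putText(c,str(x0+k),(k*f,10),0,.35,(0,255,255),1);cv2.line(c,(k*f,0),(k*f,c.shape[0]),(0,90,90),1)
    for k in range(0,h,20): cv2.putText(c,str(y0+k),(0,k*f+10),0,.35,(0,255,0),1);cv2.line(c,(0,k*f),(c.shape[1],k*f),(0,90,90),1)
    return c
cv2.imwrite("pics/c1.png",crop(t,290,140,160,110,5))
cv2.imwrite("pics/c2.png",crop(s,205,200,160,110,5))
cv2.imwrite("pics/c3.png",np.hstack([crop(s,360,50,80,120,5),crop(t,70,110,80,120,5)]) [:600])
E
```

```text
(no output)
```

View pics/c1.png

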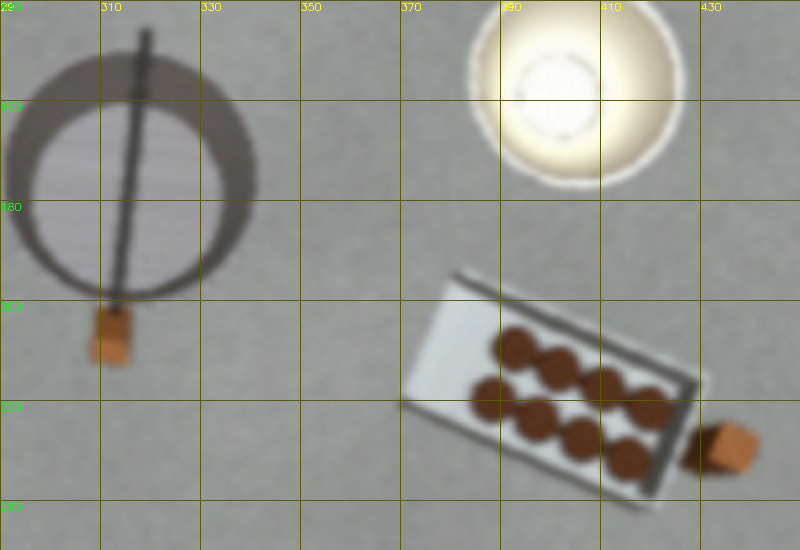

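View pics/c2.png

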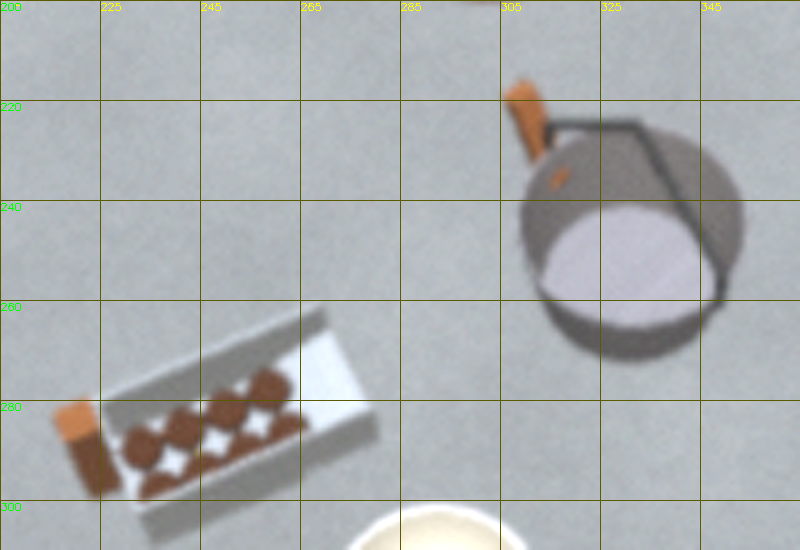

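View pics/c3.png

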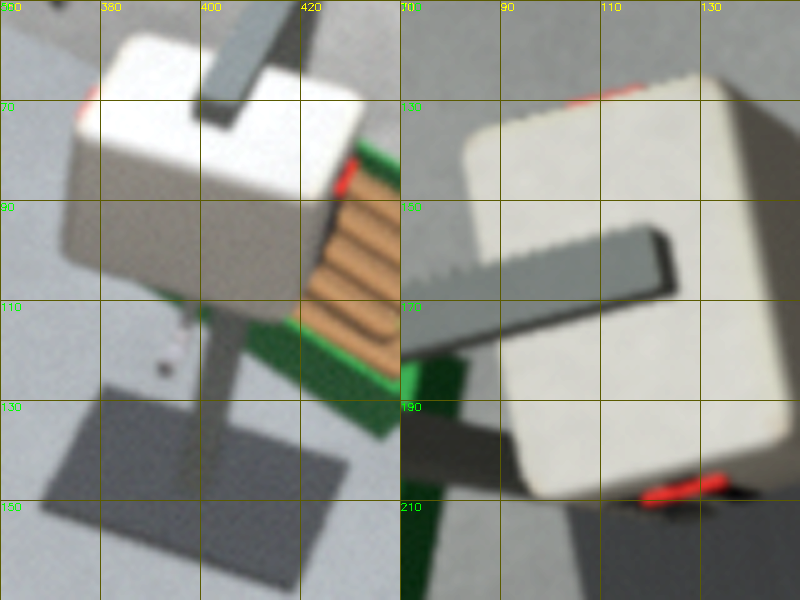

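```bash
cat > h.py <<'E'
import numpy as np,pickle
from scipy.optimize import least_squares
from scipy.spatial.transform import Rotation as R
D={n:pickle.load(open(f"{n}0.pkl","rb")) for n in("scene","top")}
def proj(n,P):
    d=D[n];E=np.linalg.inv(d["extrinsics"]);P=np.atleast_2d(P)
    c=P@E[:3,:3].T+E[:3,3];u=np.c_[c[:,0],-c[:,1]]/-c[:,2:]
    u=u*(1+d["k1"]*(u**2).sum(1,keepdims=True));return u*d["mtx"][0,0]+d["mtx"][:2,2]
def W(p,X):
    c,s=np.cos(p[2]),np.sin(p[2]);X=np.array(X,float)
    return np.c_[p[0]+c*X[:,0]-s*X[:,1],p[1]+s*X[:,0]+c*X[:,1],X[:,2]+(p[3] if len(p)>3 else 0)]
def fit(obs,p0):
    f=lambda p:np.concatenate([(proj(n,W(p,[o[0] for o in L]))-[o[1] for o in L]).ravel() for n,L in obs.items()])
    r=least_squares(f,p0,loss="soft_l1");print(np.round(r.x,3),"res",np.round(f(r.x).reshape(-1,2),1).tolist());return r.x
def pix2w(n,uv,z):
    r=least_squares(lambda q:proj(n,[q[0],q[1],z])[0]-uv,[500,0]);return r.x
E
cat > fit0.py <<'E'
from h import *
fit({"top":[((-60,0,115),(437,229.6)),((-49,-39,55),(431,216)),((-49,39,55),(419,241.6)),((98,39,23),(370.2,220.6)),((98,-39,23),(381,195))],
 "scene":[((-60,0,115),(220.2,284.2)),((-49,39,55),(225.6,280.4)),((98,-36,23),(279,281))]},[450,-200,1.2])
fit({"top":[((0,0,80),(316.2,174.8)),((-72,0,105),(313.6,202)),((72,0,105),(319.4,146)),((-98.7,0,115),(312,209.5))],
 "scene":[((0,0,185),(333,224.6)),((-72,0,105),(314.6,225)),((72,0,105),(349,253.6)),((-98.7,0,115),(309.6,217.5))]},[500,0,-.1])
H={"top":[((70,50,467),(83,138)),((70,-50,467),(133,125)),((-70,-50,467),(149,196)),((-70,50,467),(96,209.4))],
 "scene":[((-70,-50,467),(375.4,75.6)),((70,-50,467),(420,89)),((70,50,467),(433,69.6)),((-70,50,467),(388,56.6)),((-70,-50,367),(372.6,101)),((70,-50,367),(417,114)),
 ((-100,240,12),(381,127)),((100,240,12),(430,142.4)),((100,100,12),(419.4,168.4)),((-100,100,12),(368,151.6))]}
fit(H,[500,400,.1]);h=fit(H,[500,400,.1,0])
print("hook tip,seat",proj("scene",W(h,[(0,-27,308),(0,0,285)])))
for n,a,z in(("pumpkin",(261,265),40),("jar",(262,128),110),("bowl",(405,156),50)):print(n,pix2w("top",a,z))
for n,a,z in(("pumpkin",(303,184),40),("jar",(393,230),110),("bowl",(292,320),50)):print(n,pix2w("scene",a,z))
E
python3 fit0.py
```

```text
[ 526.922 -315.152  -23.963] res [[-0.2, -0.4], [0.6, -0.8], [2.0, 0.1], [-1.2, 0.1], [-1.2, -0.0], [-0.6, -1.1], [-3.1, -1.0], [0.7, 3.2]]
[647.873 -60.07   62.729] res [[-0.5, -0.4], [-0.7, -1.8], [-0.4, -0.2], [-0.2, 0.6], [-1.1, 0.2], [-0.4, -0.2], [0.0, 1.3], [-1.5, 0.1]]
[5.98416e+02 2.99381e+02 2.47000e-01] res [[-2.7, -5.0], [2.0, -5.3], [1.0, 0.2], [-1.9, 0.3], [-2.5, -1.2], [3.7, 0.4], [1.6, -1.9], [-2.1, -2.5], [-3.3, 2.4], [-0.4, 4.2], [-0.3, -0.8], [0.4, -0.0], [-0.3, -0.5], [-0.6, -1.5]]
[ 5.97385e+02  3.05233e+02  2.55000e-01 -9.45500e+00] res [[-3.4, -2.8], [0.5, -3.4], [-0.1, 1.1], [-2.2, 1.5], [-1.8, 0.7], [4.0, 1.9], [1.6, -0.3], [-1.9, -0.7], [-2.6, 3.9], [-0.1, 5.3], [-0.4, 0.0], [-0.0, 0.5], [-0.4, -0.1], [-0.4, -0.7]]
hook tip,seat [[392.88636572 122.17560648]
 [394.75428123 122.11996817]]
pumpkin [406.53081407  84.52796909]
jar [764.4060461   82.09827245]
bowl [ 706.93528804 -306.63864999]
pumpkin [412.71470474  81.22829556]
jar [770.34461182  80.63429498]
bowl [ 707.26363754 -304.2149039 ]
```

```bash
cat >> fit0.py <<'E'
print("---")
F=H["scene"][6:]
fit({"scene":F},[600,300,.25])
def f(p):
    k=p[4];out=[]
    for n,L in H.items():
        for X,u in L:
            X=np.array(X,float)
            if X[2]>300: X[:2]-=np.sign(X[:2])*k; X[2]+=p[3]-(4 if X[2]>400 else 0)
            out.append((proj(n,W(p[:3],[X]))[0]-u))
    return np.ravel(out)
r=least_squares(f,[600,300,.25,0,5],loss="soft_l1");print(r.x.round(3),f(r.x).reshape(-1,2).round(1).tolist())
print(proj("scene",W(r.x[:3],[(0,-27,308),(0,-27,285),(0,0,285),(0,18,310)])),proj("top",W(r.x[:3],[(0,-27,308),(0,165,300)])))
E
python3 fit0.py | sed -n '/---/,$p'
```

```text
---
[6.03697e+02 2.97643e+02 2.64000e-01] res [[-0.5, 0.0], [0.4, 0.3], [0.3, 0.0], [-0.3, -0.4]]
[ 5.96541e+02  3.02131e+02  2.46000e-01 -2.12200e+00  4.33800e+00] [[0.3, -1.4], [-0.1, -0.4], [-2.3, -0.1], [0.1, -1.3], [-0.6, -0.6], [2.0, -0.0], [-0.9, -0.3], [-1.4, -0.1], [-1.4, 1.7], [-1.7, 2.5], [-0.1, -1.4], [0.4, -0.6], [-0.3, -1.2], [-0.5, -2.1]]
[[392.42788347 120.22738728]
 [391.35432242 125.91113228]
 [394.39998277 120.2465386 ]
 [397.61329265 110.32948587]] [[159.08143699 176.14726368]
 [ 73.46646041 197.66336972]]
```

```bash
python3 - <<'E'
# joint->TCP kinematics check aid: what does bench offer?
import bench;print([n for n in dir(bench) if n[0]!='_'])
E
```

```text
['IKError', 'get_image', 'job_done', 'read_state']
```

```bash
cat >> h.py <<'E'
SC=(526.9,-315.2,1.170);PL=(647.9,-60.1,-.103);HK=(600,301,.255)
def Rscoop(yaw,th): # tool R when holding scoop at heading yaw tilted mouth down th
    S=(R.from_euler('z',yaw)*R.from_euler('y',th)).as_matrix();return np.c_[-S[:,1],-S[:,0],-S[:,2]]
def Rpail(yaw,lean=.45):
    S=R.from_euler('z',yaw).as_matrix();z=S@[np.sin(lean),0,-np.cos(lean)];y=-S[:,1];return np.c_[np.cross(y,z),y,z]
def go(p,Rt,n=None,cur=None):
    from bench import read_state
    if cur is None:
        s=read_state();cur=(s["position"],R.from_quat(s["ee_rot"]).as_matrix());print("joints",s["joints"].round(2),s["clock"],s["gripper_width"])
    d=cur[1].T@(np.array(p)-cur[0])/10;r=R.from_matrix(cur[1].T@Rt).as_rotvec(degrees=True)
    n=n or int(np.ceil(max(np.linalg.norm(d)/4.6,np.linalg.norm(r)/8.2,1)))
    print("n",n,"tot cm",d.round(2),"deg",r.round(2),"| per row",(d/n).round(2),(r/n).round(2))
def wrist(Rt,j1,phi):
    T0=(R.from_euler('z',1.3626)*R.from_euler('y',.379)*R.from_euler('y',1.194)*R.from_euler('x',.2586)).as_matrix()
    C=T0.T@R.from_quat([.97286,-.23138,0,0]).as_matrix()
    M=(R.from_euler('z',j1)*R.from_euler('y',phi)).as_matrix().T@Rt@C.T
    a=R.from_matrix(M).as_euler('XYX');out=[]
    for b in((a[0],a[1],a[2]),(a[0]+np.pi,-a[1],a[2]+np.pi)):
        w=lambda q:(q+np.pi)%(2*np.pi)-np.pi
        out.append(np.round([w(-b[0]),-b[1],w(-b[2])],2))
    return out
E
python3 - <<'E'
from h import *
for nm,Rt,j1 in(("scoop",Rscoop(1.17,0),-.634),("pour",Rscoop(1.468,.9),-.2),("pourflip",Rscoop(1.468,.9)@np.diag([-1,-1,1]),-.2),("pail",Rpail(-.103),-.1),("hang",Rpail(.255),.49)):
    for phi in(.2,.6): print(nm,phi,wrist(Rt,j1,phi))
c=W(SC,[(-60,0,0)])[0];print("post",c)
go([c[0],c[1],200],Rscoop(1.17,0))
E
```

```text
scoop 0.2 [array([ 0.  , -1.37,  1.8 ]), array([-3.14,  1.37, -1.34])]
scoop 0.6 [array([ 0.  , -0.97,  1.8 ]), array([-3.14,  0.97, -1.34])]
pour 0.2 [array([ 0.92, -1.37,  1.47]), array([-2.22,  1.37, -1.67])]
pour 0.6 [array([ 1.03, -1.14,  1.12]), array([-2.11,  1.14, -2.02])]
pourflip 0.2 [array([ 0.92, -1.37, -1.67]), array([-2.22,  1.37,  1.47])]
pourflip 0.6 [array([ 1.03, -1.14, -2.02]), array([-2.12,  1.14,  1.13])]
pail 0.2 [array([ 0.  , -0.92,  1.57]), array([-3.14,  0.92, -1.58])]
pail 0.6 [array([ 0.01, -0.52,  1.56]), array([-3.13,  0.52, -1.58])]
hang 0.2 [array([ 0.13, -0.94,  1.28]), array([-3.01,  0.94, -1.86])]
hang 0.6 [array([ 0.2 , -0.54,  1.18]), array([-2.94,  0.54, -1.96])]
post [ 503.49089894 -370.44503586    0.        ]
joints [ 1.36  0.39  0.01 -0.   -1.19 -0.26] 0.1 85.07251370471465
n 21 tot cm [61.64 72.86  4.29] deg [ 0.12 -0.   -3.79] | per row [2.94 3.47 0.2 ] [ 0.01 -0.   -0.18]
```

Emit:
servo_tool([
  [1,2.94,3.47,0.1,0,0,-0.18],
  [1,2.94,3.47,0.1,0,0,-0.18],
  [1,2.94,3.47,0.1,0,0,-0.18],
  [1,2.94,3.47,0.1,0,0,-0.18],
  [1,2.94,3.47,0.1,0,0,-0.18],
  [1,2.94,3.47,0.1,0,0,-0.18],
  [1,2.94,3.47,0.1,0,0,-0.18],
  [1,2.94,3.47,0.1,0,0,-0.18],
  [1,2.94,3.47,0.1,0,0,-0.18],
  [1,2.94,3.47,0.1,0,0,-0.18],
  [1,2.94,3.47,0.1,0,0,-0.18],
  [1,2.94,3.47,0.1,0,0,-0.18],
])

```text
clock: 1.3
position: [417.9, 28.0, 230.3]
ee_rot: [0.977, -0.213, 0.0, -0.0]
contact_force: [0.6, 0.7, 0.4]
gripper_width: 85.3
```

Emit:
servo_tool([
  [1,2.94,3.47,0.1,0,0,-0.18],
  [1,2.94,3.47,0.1,0,0,-0.18],
  [1,2.94,3.47,0.1,0,0,-0.18],
  [1,2.94,3.47,0.2,0,0,-0.18],
  [1,2.94,3.47,0.2,0,0,-0.18],
  [1,2.94,3.47,0.2,0,0,-0.18],
  [1,2,2.5,0.2,0,0,-0.18],
  [1,1,1,0.2,0,0,0],
  [1,0,0,0,0,0,0],
])

```text
clock: 2.2
position: [507.3, -277.5, 215.9]
ee_rot: [0.979, -0.203, -0.001, -0.0]
contact_force: [0.3, 0.6, -0.2]
gripper_width: 85.3
```

```bash
python3 - <<'E'
from h import *
go([503.5,-370.4,200],Rscoop(1.17,0))
from bench import get_image
import cv2
for n in("top","scene"):
    cv2.imwrite(f"pics/{n}1.png",get_image(n)["image"][:,:,::-1])
t=cv2.imread("pics/top1.png")[150:270,360:480];s=cv2.imread("pics/scene1.png")[210:330,190:310]
i=np.clip(np.hstack([cv2.resize(k,None,fx=3.3,fy=3.3,interpolation=2) for k in(t,s)])*1.7,0,255).astype('uint8');cv2.imwrite("pics/c4.png",i)
E
```

```text
joints [-0.22  0.33 -0.15 -0.   -1.1   1.38] 2.2 85.310089173782
n 3 tot cm [3.35 8.67 1.59] deg [ 0.01  0.12 -0.51] | per row [1.12 2.89 0.53] [ 0.    0.04 -0.17]
```

View pics/c4.png

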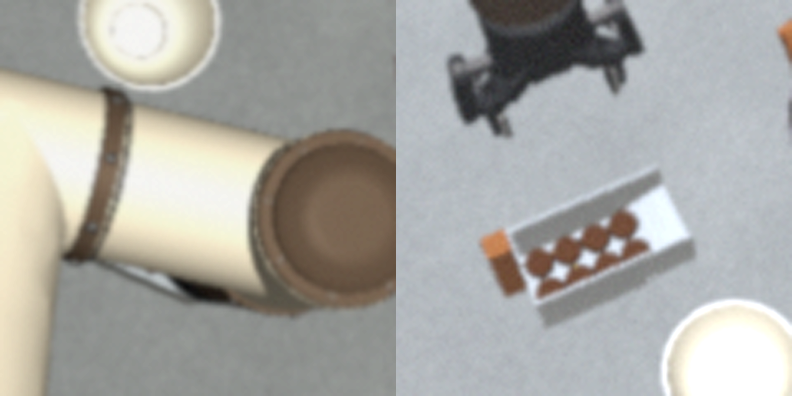

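Emit:
servo_tool([
  [1,1.1,2.9,0,0,0,-0.2],
  [1,1.1,2.9,0,0,0,-0.2],
  [1,1.1,2.9,0,0,0,0],
  [1,0,0,1,0,0,0],
  [1,0,0,0,0,0,0],
])

```text
clock: 2.8
position: [502.8, -367.8, 205.9]
ee_rot: [0.98, -0.199, -0.001, -0.001]
contact_force: [-0.0, 1.1, 0.4]
gripper_width: 85.3
```

```bash
python3 - <<'E'
from h import *
go([503.5,-370.4,82],Rscoop(1.17,0))
from bench import get_image
import cv2
s=get_image("scene")["image"][:,:,::-1][220:320,170:290];cv2.imwrite("pics/c5.png",np.clip(cv2.resize(s,None,fx=5,fy=5,interpolation=2)*1.7,0,255).astype('uint8'))
E
```

```text
joints [-0.37  0.41 -0.05 -0.   -1.12  1.54] 2.8 85.26294353474127
n 3 tot cm [ 0.21  0.22 12.39] deg [-0.06  0.18  0.04] | per row [0.07 0.07 4.13] [-0.02  0.06  0.01]
```

View pics/c5.png

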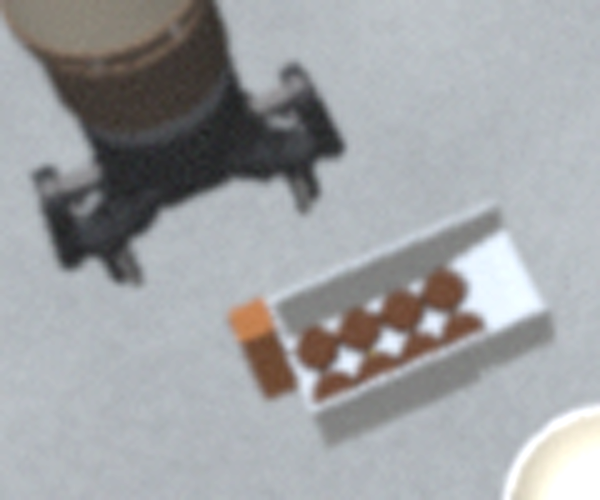

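Emit:
servo_tool([
  [1,0.1,0.1,4,0,0,0],
  [1,0.1,0.1,4,0,0,0],
  [1,0,0,2.5,0,0,0],
  [1,0,0,1.9,0,0,0],
  [1,0,0,0,0,0,0],
  [0,0,0,0,0,0,0],
  [0,0,0,0,0,0,0],
  [0,0,0,0,0,0,0],
  [0,0,0,0,0,0,0],
  [0,0,0,0,0,0,0],
  [0,0,0,0,0,0,0],
])

```text
clock: 3.95
position: [505.4, -372.2, 84.5]
ee_rot: [0.98, -0.199, 0.001, 0.0]
contact_force: [0.1, 1.1, 5.1]
gripper_width: 21.3
```

Emit:
servo_tool([
  [0,0,0,0,0,0,0],
  [0,0,0,0,0,0,0],
  [0,0,0,-1,0,0,0],
  [0,0,0,-2,0,0,0],
  [0,0,0,-3,0,0,0],
  [0,0,0,-4,0,0,0],
  [0,0,0,-2,0,0,0],
  [0,0,0,-1,0,0,0],
  [0,0,0,0,0,0,0],
])

```text
clock: 4.85
position: [504.7, -372.0, 213.9]
ee_rot: [0.98, -0.199, 0.001, -0.0]
contact_force: [-0.0, -0.1, -2.5]
gripper_width: 21.2
```

```bash
python3 - <<'E'
from h import *
# scoop frame: grasp point (TCP-8 along tool z) = scoop_grip. lip target in pail frame
def tcp(lip,yaw,th):
    S=(R.from_euler('z',yaw)*R.from_euler('y',th)).as_matrix()
    return np.array(lip)+S@[-158,0,82-23]
h=PL[2]+np.pi/2
def pl(y,z):return [PL[0]-np.sin(PL[2])*y,PL[1]+np.cos(PL[2])*y,z]
seq=[(-45,125,0),(-45,115,.35),(-45,108,.9)]
for a in seq: print(a,tcp(pl(a[0],a[1]),h,a[2]).round(1))
p=tcp(pl(-75,150),h,0);go(p,Rscoop(h,0))
from bench import get_image
import cv2
s=get_image("scene")["image"][:,:,::-1][180:320,170:370];cv2.imwrite("pics/c6.png",np.clip(cv2.resize(s,None,fx=4,fy=4,interpolation=2)*1.7,0,255).astype('uint8'))
E
```

```text
(-45, 125, 0) [ 627. -262.  184.]
(-45, 115, 0.35) [ 630.1 -232.4  224.6]
(-45, 108, 0.9) [ 637.9 -156.6  268.4]
joints [-0.38  0.41 -0.03 -0.   -1.13  1.55] 4.85 21.165891386228555
n 4 tot cm [  7.86 -12.03   0.5 ] deg [-1.000e-02 -6.000e-02 -1.704e+01] | per row [ 1.97 -3.01  0.13] [-0.   -0.01 -4.26]
```

View pics/c6.png

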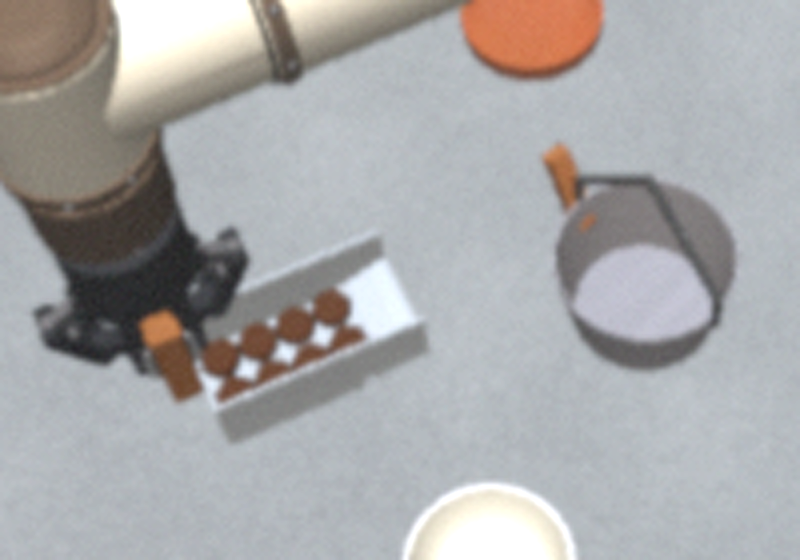

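Emit:
servo_tool([
  [0,1,-1.5,0,0,0,-2],
  [0,1.5,-2,0,0,0,-3],
  [0,1.5,-2.3,0,0,0,-3],
  [0,1.5,-2.3,0,0,0,-3],
  [0,1.4,-2,0,0,0,-3],
  [0,1,-1.5,0,0,0,-3],
  [0,0,-0.5,0,0,0,0],
  [0,0,0,0,0,0,0],
])

```text
clock: 5.7
position: [613.0, -277.1, 212.0]
ee_rot: [0.999, -0.051, -0.001, -0.0]
contact_force: [-0.6, -0.7, -2.8]
gripper_width: 21.7
```

```bash
cat > pour.py <<'E'
from h import *
def tcp(lip,yaw,th):
    S=(R.from_euler('z',yaw)*R.from_euler('y',th)).as_matrix()
    return np.array(lip)+S@[-158,0,82-23]
h=PL[2]+np.pi/2
def pl(y,z):return [PL[0]-np.sin(PL[2])*y,PL[1]+np.cos(PL[2])*y,z]
go(tcp(pl(-45,125),h,0),Rscoop(h,0))
cur=(tcp(pl(-45,125),h,0),Rscoop(h,0))
for k in range(1,15):
    th=.065*k;z=125-17*th/.9
    go(tcp(pl(-45,z),h,th),Rscoop(h,th),1,cur);cur=(tcp(pl(-45,z),h,th),Rscoop(h,th))
E
python3 pour.py
```

```text
joints [-0.18  0.49  0.1  -0.   -1.18  1.65] 5.7 21.68559354287932
n 1 tot cm [ 1.25 -1.65  2.8 ] deg [-0.03  0.15  0.04] | per row [ 1.25 -1.65  2.8 ] [-0.03  0.15  0.04]
n 1 tot cm [-0.   -0.42 -0.89] deg [-3.72 -0.    0.  ] | per row [-0.   -0.42 -0.89] [-3.72 -0.    0.  ]
n 1 tot cm [ 0.   -0.42 -0.89] deg [-3.72  0.    0.  ] | per row [ 0.   -0.42 -0.89] [-3.72  0.    0.  ]
n 1 tot cm [ 0.   -0.43 -0.89] deg [-3.72 -0.    0.  ] | per row [ 0.   -0.43 -0.89] [-3.72 -0.    0.  ]
n 1 tot cm [ 0.   -0.44 -0.89] deg [-3.72  0.   -0.  ] | per row [ 0.   -0.44 -0.89] [-3.72  0.   -0.  ]
n 1 tot cm [-0.   -0.45 -0.9 ] deg [-3.72  0.    0.  ] | per row [-0.   -0.45 -0.9 ] [-3.72  0.    0.  ]
n 1 tot cm [ 0.   -0.46 -0.9 ] deg [-3.72  0.   -0.  ] | per row [ 0.   -0.46 -0.9 ] [-3.72  0.   -0.  ]
n 1 tot cm [ 0.   -0.46 -0.9 ] deg [-3.72 -0.    0.  ] | per row [ 0.   -0.46 -0.9 ] [-3.72 -0.    0.  ]
n 1 tot cm [-0.   -0.47 -0.9 ] deg [-3.72  0.   -0.  ] | per row [-0.   -0.47 -0.9 ] [-3.72  0.   -0.  ]
n 1 tot cm [-0.   -0.48 -0.91] deg [-3.72 -0.    0.  ] | per row [-0.   -0.48 -0.91] [-3.72 -0.    0.  ]
n 1 tot cm [ 0.   -0.48 -0.91] deg [-3.72 -0.    0.  ] | per row [ 0.   -0.48 -0.91] [-3.72 -0.    0.  ]
n 1 tot cm [ 0.   -0.49 -0.92] deg [-3.72  0.   -0.  ] | per row [ 0.   -0.49 -0.92] [-3.72  0.   -0.  ]
n 1 tot cm [-0.   -0.5  -0.92] deg [-3.72 -0.    0.  ] | per row [-0.   -0.5  -0.92] [-3.72 -0.    0.  ]
n 1 tot cm [-0.   -0.5  -0.93] deg [-3.72 -0.    0.  ] | per row [-0.   -0.5  -0.93] [-3.72 -0.    0.  ]
n 1 tot cm [-0.   -0.51 -0.93] deg [-3.72  0.   -0.  ] | per row [-0.   -0.51 -0.93] [-3.72  0.   -0.  ]
```

Emit:
servo_tool([
  [0,0.6,-0.8,1.4,0,0.1,0],
  [0,0.6,-0.8,1.4,0,0.1,0],
  [0,0,0,0,0,0,0],
  [0,0,-0.42,-0.89,-3.72,0,0],
  [0,0,-0.42,-0.89,-3.72,0,0],
  [0,0,-0.43,-0.89,-3.72,0,0],
  [0,0,-0.44,-0.89,-3.72,0,0],
  [0,0,0,0,0,0,0],
  [0,0,0,0,0,0,0],
  [0,0,0,0,0,0,0],
])

```text
clock: 6.7
position: [628.6, -243.7, 218.6]
ee_rot: [0.99, -0.052, -0.005, 0.129]
contact_force: [0.4, -0.2, -2.7]
gripper_width: 21.3
```

Emit:
servo_tool([
  [0,0,-0.23,-0.45,-1.86,0,0],
  [0,0,-0.23,-0.45,-1.86,0,0],
  [0,0,-0.23,-0.45,-1.86,0,0],
  [0,0,-0.23,-0.45,-1.86,0,0],
  [0,0,-0.23,-0.45,-1.86,0,0],
  [0,0,-0.23,-0.45,-1.86,0,0],
  [0,0,-0.23,-0.45,-1.86,0,0],
  [0,0,-0.23,-0.45,-1.86,0,0],
  [0,0,-0.23,-0.45,-1.86,0,0],
  [0,0,-0.24,-0.45,-1.86,0,0],
  [0,0,-0.24,-0.45,-1.86,0,0],
  [0,0,-0.24,-0.45,-1.86,0,0],
])

```text
clock: 7.9
position: [633.8, -196.2, 256.0]
ee_rot: [0.946, -0.05, -0.015, 0.319]
contact_force: [0.7, -0.2, -1.0]
gripper_width: 21.5
```

Emit:
servo_tool([
  [0,0,-0.48,-0.91,-3.72,0,0],
  [0,0,-0.49,-0.92,-3.72,0,0],
  [0,0,-0.5,-0.92,-3.72,0,0],
  [0,0,-0.5,-0.93,-3.72,0,0],
  [0,0,0,0,0,0,0],
  [0,0,0,0,0,0,0],
  [0,0,0,0,0,0,0],
  [0,0,0,0,0,0,0],
  [0,0,0,0,0,0,0],
])

```text
clock: 8.8
position: [637.6, -157.0, 269.8]
ee_rot: [0.897, -0.048, -0.021, 0.438]
contact_force: [0.1, 0.3, -2.2]
gripper_width: 21.2
```

```bash
python3 - <<'E'
from h import *
import cv2
from bench import get_image
s=get_image("scene")["image"][:,:,::-1][180:320,230:430];cv2.imwrite("pics/c7.png",np.clip(cv2.resize(s,None,fx=4,fy=4,interpolation=2)*1.7,0,255).astype('uint8'))
exec(open("pour.py").read().split("go(")[0])
go(tcp(pl(-45,108),h,.9),Rscoop(h,.9))
E
```

```text
joints [ 0.26  0.5  -0.28  0.86 -1.33  0.75] 8.85 21.163931162158466
n 1 tot cm [ 0.03 -0.12  0.05] deg [ 0.48 -0.09 -0.24] | per row [ 0.03 -0.12  0.05] [ 0.48 -0.09 -0.24]
```

View pics/c7.png

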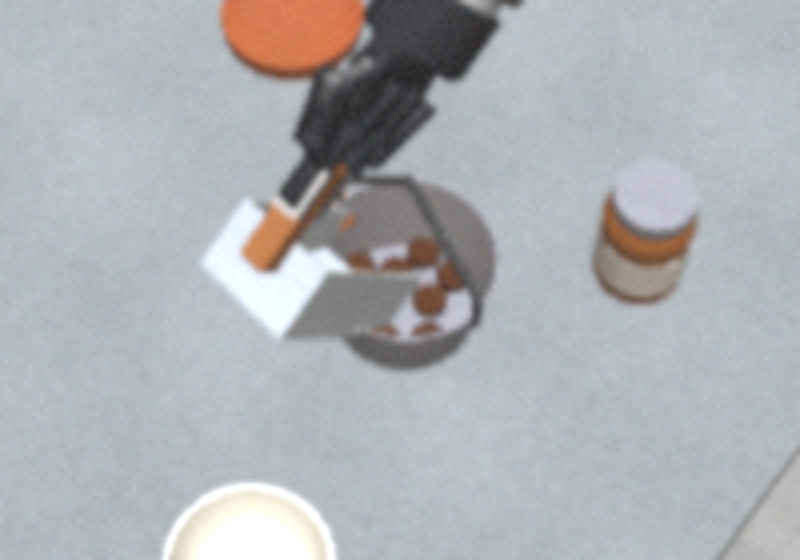

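Emit:
servo_tool([
  [0,0,-0.5,-0.93,-3.72,0,0],
  [0,0,0,0,0,0,0],
  [0,0,0,0,0,0,0],
  [0,0,0,0,0,0,0],
  [0,0,0,0,0,0,0],
  [0,0,0.5,0.93,3.72,0,0],
  [0,0,1.2,0.5,7.44,0,0],
  [0,0,1.2,0.5,7.44,0,0],
  [0,0,1.2,0.7,7.44,0,0],
  [0,0,1.2,0.7,7.44,0,0],
  [0,0,1.2,0.7,7.44,0,0],
  [0,0,1.2,0.7,7.44,0,0],
])

```text
clock: 10.05
position: [629.3, -234.5, 278.9]
ee_rot: [0.997, -0.051, -0.0, 0.062]
contact_force: [-0.1, -1.3, -1.6]
gripper_width: 21.2
```

```bash
python3 - <<'E'
from h import *
p=W((526.9,-315.2,1.468),[(-60,0,84)])[0];p[1]-=10;print(p)
q=p.copy();q[2]=190
go(q,Rscoop(1.468,0))
E
```

```text
[ 520.74307723 -384.88326652   84.        ]
joints [-0.06  0.43  0.11  0.13 -1.26  1.49] 10.05 21.162620642907502
n 5 tot cm [-9.32 14.84 10.77] deg [ 7.15 -0.33  0.  ] | per row [-1.86  2.97  2.15] [ 1.43 -0.07  0.  ]
```

Emit:
servo_tool([
  [0,0,3,0,3.5,0,0],
  [0,-1,3,0,3.6,-0.3,0],
  [0,-2.1,3,2.1,0,0,0],
  [0,-2.1,3,3,0,0,0],
  [0,-2.1,2,3,0,0,0],
  [0,-2,1,2,0,0,0],
  [0,0,0,0,0,0,0],
  [0,0,0,0,0,0,0],
])

```text
clock: 10.85
position: [520.8, -374.8, 183.1]
ee_rot: [0.999, -0.052, -0.001, 0.003]
contact_force: [1.1, -0.4, -1.4]
gripper_width: 21.2
```

```bash
python3 - <<'E'
from h import *
s=W((526.9,-315.2,1.468),[(-60,0,85)])[0];s[1]-=10
go(s,Rscoop(1.468,0))
E
```

```text
joints [-0.37  0.46 -0.04  0.01 -1.08  1.83] 10.85 21.24603173238476
n 3 tot cm [0.12 0.94 9.82] deg [ 0.36  0.13 -0.1 ] | per row [0.04 0.31 3.27] [ 0.12  0.04 -0.03]
```

Emit:
servo_tool([
  [0,0,0.3,3.5,0.3,0.1,0],
  [0,0,0.3,3.3,0,0,0],
  [0,0,0.2,1.8,0,0,0],
  [0,0,0,0.7,0,0,0],
  [0,0,0,0.4,0,0,0],
  [0,0,0,0.2,0,0,0],
  [0,0,0,0,0,0,0],
  [0,0,0,0,0,0,0],
])

```text
clock: 11.65
position: [521.2, -382.5, 85.1]
ee_rot: [0.999, -0.052, 0.001, 0.001]
contact_force: [-0.1, 0.6, -1.7]
gripper_width: 21.3
```

Emit:
servo_tool([
  [0,0,0,0.15,0,0,0],
  [0,0,0,0,0,0,0],
  [0.4,0,0,0,0,0,0],
  [1,0,0,0,0,0,0],
  [1,0,0,0,0,0,0],
  [1,0,0,0,0,0,0],
  [1,0,0,0,0,0,0],
  [1,0,0,-2,0,0,0],
  [1,0,0,-4,0,0,0],
  [1,0,0,-4,0,0,0],
  [1,0,0,-4,0,0,0],
  [1,0,0,-2,0,0,0],
])

```text
clock: 12.85
position: [521.6, -383.1, 247.0]
ee_rot: [0.999, -0.052, 0.003, 0.002]
contact_force: [0.2, -1.0, -0.7]
gripper_width: 85.1
```

```bash
python3 - <<'E'
from h import *
import cv2
from bench import get_image
g=W(PL,[(-87,0,91)])[0];Rp=Rpail(PL[2]);t=g+8*Rp[:,2];print("grasp tcp",t)
go(t-130*Rp[:,2],Rp)
s=get_image("scene")["image"][:,:,::-1][190:320,200:360];cv2.imwrite("pics/c8.png",np.clip(cv2.resize(s,None,fx=5,fy=4.6,interpolation=2)*1.7,0,255).astype('uint8'))
E
```

```text
grasp tcp [564.82236604 -51.51261434  83.79642318]
joints [-0.38  0.42  0.07  0.   -1.22  1.85] 12.85 85.0936965138181
n 8 tot cm [ -4.79 -33.44   4.46] deg [ 0.22 25.43  0.04] | per row [-0.6  -4.18  0.56] [0.03 3.18 0.  ]
```

View pics/c8.png

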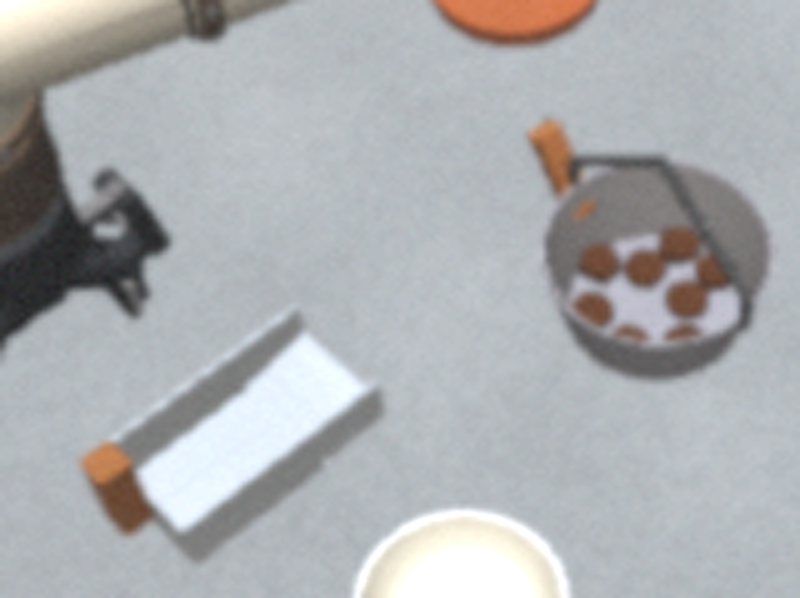

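Emit:
servo_tool([
  [1,-0.5,-3.7,0.1,0,0,0],
  [1,-0.5,-3.7,0.5,0,0,0],
  [1,-0.5,-3.7,0.5,0,0,0],
  [1,-0.5,-3.7,0.5,0,0,0],
  [1,-0.5,-3.7,0.5,0,0,0],
  [1,-0.5,-3.7,0.5,0,0,0],
  [1,-0.6,-3.7,0.5,0,6.3,0],
  [1,-0.6,-3.7,0.5,0,6.3,0],
  [1,-0.6,-3.7,0.5,0,6.3,0],
  [1,0,0,0,0,6.3,0],
  [1,0,0,0,0,0,0],
])

```text
clock: 14.0
position: [501.0, -50.3, 193.9]
ee_rot: [0.977, -0.049, 0.207, 0.015]
contact_force: [-0.8, -0.9, -0.2]
gripper_width: 85.4
```

```bash
cat > gp.py <<'E'
from h import *
g=W(PL,[(-87,0,91)])[0];Rp=Rpail(PL[2]);t=g+8*Rp[:,2]
go(t-70*Rp[:,2],Rp);go(t,Rp)
E
python3 gp.py
```

```text
joints [ 0.29  0.05 -0.8   0.46 -0.37  0.78] 14.0 85.35868380502382
n 2 tot cm [ 1.13 -0.57  5.64] deg [0.48 1.85 0.28] | per row [ 0.56 -0.29  2.82] [0.24 0.92 0.14]
joints [ 0.29  0.05 -0.8   0.46 -0.37  0.78] 14.0 85.35868380502382
n 3 tot cm [ 1.35 -0.63 12.64] deg [0.48 1.85 0.28] | per row [ 0.45 -0.21  4.21] [0.16 0.62 0.09]
```

```bash
cat > kin.py <<'E'
from h import *
S=[([1.3626,.3856,.0067,0,-1.194,-.2586],(281.0,557.6,241.2)),([-.22,.33,-.15,0,-1.10,1.38],(507.3,-277.5,215.9)),([-.37,.41,-.05,0,-1.12,1.54],(502.8,-367.8,205.9)),
([-.38,.41,-.03,0,-1.13,1.55],(504.7,-372.0,213.9)),([-.18,.49,.10,0,-1.18,1.65],(613,-277.1,212)),([.26,.5,-.28,.86,-1.33,.75],(637.6,-157,269.8)),
([-.06,.43,.11,.13,-1.26,1.49],(629.3,-234.5,278.9)),([-.37,.46,-.04,.01,-1.08,1.83],(520.8,-374.8,183.1)),([.29,.05,-.80,.46,-.37,.78],(501,-50.3,193.9)),([-.38,.42,.07,0,-1.22,1.85],(521.6,-383.1,247))]
T0=(R.from_euler('z',1.3626)*R.from_euler('y',.379+1.194)*R.from_euler('x',.2586)).as_matrix()
C=T0.T@R.from_quat([.97286,-.23138,0,0]).as_matrix()
def fk(q,k):
    z,a1,L2,a3,L3,d,Lt=k;r=lambda a,t:R.from_euler(a,t).as_matrix()
    A=r('z',q[0]);p=A@[a1,d,0]+[0,0,z];p=p+A@r('y',q[1])@[0,0,L2];F=A@r('y',q[1]-q[2]);p=p+F@[L3,0,a3]
    T=F@r('x',-q[3])@r('y',-q[4])@r('x',-q[5]);return p+T@[Lt,0,0],T@C
k0=[330,40,345,40,340,-158,240]
f=lambda k:np.r_[np.ravel([fk(q,k)[0]-p for q,p in S]),(np.array(k)-k0)*.02]
rr=least_squares(f,k0);K=rr.x
lo=np.array([-3.14,-1.21,-1.07,-3.16,-2.99,-3.1]);hi=np.array([3.14,2.06,1.41,2.05,-.16,3.1])
def ik(p,Rt,q0):
    def e(q):
        P,T=fk(q,K);return np.r_[(P-p)/100,2*R.from_matrix(T.T@Rt).as_rotvec()]
    s=least_squares(e,np.clip(q0,lo+.01,hi-.01),bounds=(lo,hi));return s.x.round(2),round(2*s.cost,4)
if __name__=="__main__":
    print(K.round(1),f(K)[:30].reshape(-1,3).round(0).tolist())
    for lean in(.45,.35,.25,.15,0):
        for nm,P in(("pail",PL),("high",(*PL[:2],.255)),("hang",HK)):
            Rp=Rpail(P[2],lean);g=W(P,[(-87,0,91 if nm=="pail" else 191)])[0]+8*Rp[:,2]
            print(lean,nm,ik(g,Rp,[.29,.2,-.6,.4,-.5,.8]))
E
python3 kin.py
```

```text
[  36.4  205.5  527.    22.4  206.7 -159.4  227.8] [[-0.0, -0.0, -0.0], [12.0, -2.0, 16.0], [7.0, -1.0, 14.0], [5.0, -3.0, 10.0], [1.0, 3.0, 4.0], [-14.0, -16.0, -41.0], [-15.0, 10.0, -33.0], [8.0, -3.0, 18.0], [5.0, -3.0, 20.0], [-3.0, 4.0, -7.0]]
0.45 pail (array([ 0.27,  0.42, -0.97,  2.05, -0.2 , -0.85]), np.float64(0.1301))
0.45 high (array([ 0.11,  0.23, -0.76, -0.39, -0.16,  2.09]), np.float64(0.0003))
0.45 hang (array([ 0.87,  0.25, -0.73,  0.88, -0.34,  0.15]), np.float64(0.0))
0.35 pail (array([ 0.25,  0.44, -0.97,  2.05, -0.16, -0.83]), np.float64(0.048))
0.35 high (array([ 0.12,  0.24, -0.68, -0.14, -0.31,  1.83]), np.float64(0.0))
0.35 hang (array([ 0.85,  0.26, -0.64,  0.49, -0.42,  0.55]), np.float64(0.0))
0.25 pail (array([ 0.26,  0.46, -0.98,  2.05, -0.16, -0.84]), np.float64(0.0156))
0.25 high (array([ 0.13,  0.26, -0.59, -0.07, -0.47,  1.75]), np.float64(0.0))
0.25 hang (array([ 0.82,  0.29, -0.55,  0.27, -0.54,  0.79]), np.float64(0.0))
0.15 pail (array([ 0.22,  0.46, -0.85,  0.33, -0.16,  0.93]), np.float64(0.0071))
0.15 high (array([ 0.13,  0.29, -0.51, -0.03, -0.62,  1.71]), np.float64(0.0))
0.15 hang (array([ 0.8 ,  0.31, -0.46,  0.13, -0.67,  0.93]), np.float64(0.0))
0 pail (array([ 0.2 ,  0.49, -0.76,  0.01, -0.32,  1.26]), np.float64(0.0))
0 high (array([ 0.14,  0.34, -0.41,  0.  , -0.83,  1.68]), np.float64(0.0))
0 hang (array([ 0.77,  0.36, -0.35,  0.  , -0.86,  1.05]), np.float64(0.0))
```

```bash
sed -i "s/p=A@\[a1,d,0\]+\[0,0,z\]/p=A@[a1,0,0]+[0,0,z]/; s/p=p+F@\[L3,0,a3\]/p=p+F@[L3,0,a3]+F@r('x',-q[3])@[0,d,0]/" kin.py
cat >> kin.py <<'E'
    print("flipped")
    for lean in(.45,.35):
        for nm,P in(("pail",PL),("hang",HK)):
            Rp=Rpail(P[2],lean);g=W(P,[(-87,0,91 if nm=="pail" else 191)])[0]+8*Rp[:,2]
            for j4 in(-2.9,-1.5,1.5): print(lean,nm,ik(g,Rp,[-.2,.2,-.6,j4,-.5,-1]))
E
python3 kin.py
```

```text
[ 169.2    0.8  560.7   -3.2  424.3 -160.8  286.1] [[1.0, 0.0, 2.0], [-1.0, -0.0, -1.0], [-1.0, 1.0, 0.0], [-1.0, -2.0, -0.0], [4.0, 1.0, 2.0], [-0.0, 0.0, 1.0], [-1.0, 2.0, -1.0], [-3.0, -1.0, -2.0], [0.0, 2.0, 0.0], [1.0, 1.0, -0.0]]
0.45 pail (array([ 0.2 ,  0.34, -0.72,  0.38, -0.16,  0.91]), np.float64(0.0444))
0.45 high (array([ 0.11,  0.2 , -0.46, -0.14, -0.47,  1.82]), np.float64(0.0))
0.45 hang (array([ 0.81,  0.21, -0.73,  0.77, -0.34,  0.32]), np.float64(0.0))
0.35 pail (array([ 0.19,  0.34, -0.78,  0.61, -0.16,  0.69]), np.float64(0.0014))
0.35 high (array([ 0.12,  0.22, -0.41, -0.08, -0.59,  1.77]), np.float64(0.0))
0.35 hang (array([ 0.85,  0.24, -0.56,  0.4 , -0.51,  0.65]), np.float64(0.0))
0.25 pail (array([ 0.23,  0.37, -0.61,  0.23, -0.37,  1.02]), np.float64(0.0))
0.25 high (array([ 0.13,  0.25, -0.36, -0.05, -0.71,  1.73]), np.float64(0.0))
0.25 hang (array([ 0.84,  0.27, -0.43,  0.22, -0.67,  0.83]), np.float64(0.0))
0.15 pail (array([ 0.22,  0.4 , -0.49,  0.1 , -0.55,  1.17]), np.float64(0.0))
0.15 high (array([ 0.13,  0.28, -0.31, -0.02, -0.83,  1.71]), np.flo
[... 601 characters left out ...]
2, -0.75, -3.16, -0.16, -1.52]), np.float64(0.4518))
0.45 hang (array([ 0.22,  0.22, -0.75, -3.16, -0.16, -1.52]), np.float64(0.4518))
0.45 hang (array([ 0.81,  0.21, -0.73,  0.77, -0.34,  0.32]), np.float64(0.0))
0.35 pail (array([-0.37,  0.37, -0.77, -3.16, -0.16, -1.31]), np.float64(0.3089))
0.35 pail (array([-0.37,  0.37, -0.77, -3.16, -0.16, -1.31]), np.float64(0.3089))
0.35 pail (array([ 0.19,  0.34, -0.78,  0.61, -0.16,  0.69]), np.float64(0.0014))
0.35 hang (array([ 0.22,  0.23, -0.75, -3.16, -0.16, -1.52]), np.float64(0.736))
0.35 hang (array([ 0.22,  0.23, -0.75, -3.16, -0.16, -1.52]), np.float64(0.736))
0.35 hang (array([ 0.85,  0.24, -0.56,  0.4 , -0.51,  0.65]), np.float64(0.0))
```

```bash
cat > gp.py <<'E'
from kin import *
L=.30;Rp=Rpail(PL[2],L);g=W(PL,[(-87-2.6,0,91+5.4)])[0];t=g+8*Rp[:,2]
a=t-70*Rp[:,2]
q=[.29,.05,-.8,.46,-.37,.78]
for p in(a,t-35*Rp[:,2],t): q,c=ik(p,Rp,q);print(p.round(0),q,c)
for lift in(60,130): q,c=ik(t+[0,0,lift],Rp,q);print("lift",q,c)
Rh=Rpail(HK[2],L);q2,c=ik(W((HK[0],HK[1],HK[2]),[(-89.6,-90,285+38-185+96.4)])[0]+8*Rh[:,2],Rh,q);print("pre",q2,c)
q2,c=ik(W((HK[0],HK[1],HK[2]),[(-89.6,0,285-25-185+96.4)])[0]+8*Rh[:,2],Rh,q2);print("hung",q2,c)
go(a,Rp);go(t,Rp)
E
python3 gp.py
```

```text
[541. -49. 156.] [ 0.26  0.21 -0.62  0.24 -0.47  1.01] 0.0
[551. -50. 122.] [ 0.25  0.28 -0.65  0.29 -0.38  0.97] 0.0
[561. -51.  89.] [ 0.23  0.34 -0.69  0.38 -0.27  0.89] 0.0
lift [ 0.25  0.25 -0.58  0.23 -0.47  1.03] 0.0
lift [ 0.25  0.17 -0.46  0.17 -0.67  1.1 ] 0.0
pre [ 0.69  0.17 -0.44  0.2  -0.69  1.  ] 0.0
hung [ 0.84  0.27 -0.53  0.33 -0.54  0.72] 0.0
joints [ 0.29  0.05 -0.8   0.46 -0.37  0.78] 14.0 85.35868380502382
n 2 tot cm [ 2.04 -0.57  5.08] deg [ 0.5  -6.75  0.24] | per row [ 1.02 -0.28  2.54] [ 0.25 -3.37  0.12]
joints [ 0.29  0.05 -0.8   0.46 -0.37  0.78] 14.0 85.35868380502382
n 3 tot cm [ 1.21 -0.63 12.03] deg [ 0.5  -6.75  0.24] | per row [ 0.4  -0.21  4.01] [ 0.17 -2.25  0.08]
```

Emit:
servo_tool([
  [1,0.5,-0.15,1.2,0.2,-2.2,0.1],
  [1,0.6,-0.15,1.3,0.2,-2.2,0.1],
  [1,0.6,-0.15,1.3,0.1,-2.3,0],
  [1,0.4,-0.15,1.2,0,0,0],
  [1,0,0,0,0,0,0],
])

```text
clock: 14.5
position: [548.0, -47.6, 159.2]
ee_rot: [0.987, -0.053, 0.154, 0.006]
contact_force: [-0.2, 0.4, 0.1]
gripper_width: 85.3
```

```bash
python3 gp.py | tail -4
```

```text
joints [ 0.26  0.21 -0.6   0.23 -0.48  1.02] 14.5 85.32125349728908
n 1 tot cm [-0.8   0.22  0.12] deg [-0.21 -0.59 -0.32] | per row [-0.8   0.22  0.12] [-0.21 -0.59 -0.32]
joints [ 0.26  0.21 -0.6   0.23 -0.48  1.02] 14.5 85.32125349728908
n 2 tot cm [-0.87  0.25  7.12] deg [-0.21 -0.59 -0.32] | per row [-0.44  0.12  3.56] [-0.1  -0.3  -0.16]
```

Emit:
servo_tool([
  [1,-0.8,0.2,0.1,-0.2,-0.6,-0.3],
  [1,0,0,2,0,0,0],
  [1,0,0,2,0,0,0],
  [1,0,0,2,0,0,0],
  [1,0,0,1,0,0,0],
  [1,0,0,0,0,0,0],
])

```text
clock: 15.1
position: [558.7, -51.2, 89.3]
ee_rot: [0.988, -0.05, 0.148, 0.008]
contact_force: [-0.4, -1.1, -0.1]
gripper_width: 85.3
```

```bash
python3 gp.py | tail -2;python3 - <<'E'
from h import *
import cv2
from bench import get_image
s=get_image("scene")["image"][:,:,::-1][180:280,270:390];cv2.imwrite("pics/c9.png",np.clip(cv2.resize(s,None,fx=6,fy=6,interpolation=2)*1.7,0,255).astype('uint8'))
E
```

```text
joints [ 0.23  0.33 -0.69  0.35 -0.28  0.91] 15.1 85.29589479516558
n 1 tot cm [ 0.21 -0.03  0.12] deg [0.03 0.08 0.06] | per row [ 0.21 -0.03  0.12] [0.03 0.08 0.06]
```

View pics/c9.png

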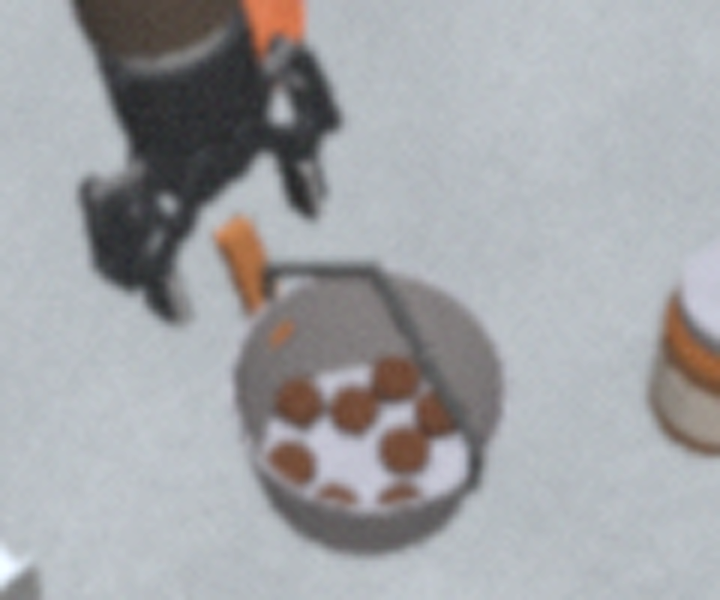

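Emit:
servo_tool([
  [1,0.2,0,0.1,0,0,0],
  [0.5,0,0,0,0,0,0],
  [0,0,0,0,0,0,0],
  [0,0,0,0,0,0,0],
  [0,0,0,0,0,0,0],
  [0,0,0,0,0,0,0],
  [0,0,0,0,0,0,0],
  [0,0,0,0,0,0,0],
  [0,0,0,0,0,0,0],
])

```text
clock: 16.05
position: [563.0, -50.7, 90.6]
ee_rot: [0.987, -0.05, 0.151, 0.007]
contact_force: [-3.0, 0.6, 5.0]
gripper_width: 18.9
```

```bash
cat > pk.py <<'E'
# find bail/rim etc? print lift delta in tool axes
from h import *
from bench import read_state
s=read_state();T=R.from_quat(s["ee_rot"]).as_matrix();print(s["clock"],s["position"],s["gripper_width"],s["contact_force"])
print("1cm up in tool",(T.T@[0,0,1]).round(3))
E
python3 pk.py
```

```text
16.05 [563.00878335 -50.71461052  90.61022821] 18.937083731072025 [-2.99998202  0.59302923  5.00346927]
1cm up in tool [ 0.298 -0.001 -0.955]
```

Emit:
servo_tool([
  [0,0.15,0,-0.48,0,0,0],
  [0,0.3,0,-0.95,0,0,0],
  [0,0.45,0,-1.43,0,0,0],
  [0,0.6,0,-1.9,0,0,0],
  [0,0.6,0,-1.9,0,0,0],
  [0,0.6,0,-1.9,0,0,0],
  [0,0.6,0,-1.9,0,0,0],
  [0,0.45,0,-1.43,0,0,0],
  [0,0.3,0,-0.95,0,0,0],
  [0,0.15,0,-0.48,0,0,0],
  [0,0,0,0,0,0,0],
  [0,0,0,0,0,0,0],
])

```text
clock: 17.25
position: [562.7, -51.0, 228.7]
ee_rot: [0.987, -0.051, 0.149, 0.007]
contact_force: [-0.2, -0.6, -3.3]
gripper_width: 18.9
```

```bash
cat > hang.py <<'E'
from kin import *
from bench import read_state
import sys
# grasp: TCP (563.0,-50.7,90.6) at R0 with pail at PL -> fixed offset of pail in tool
T0p=np.array([563.0,-50.7,90.6]);R0=R.from_quat([.987,-.05,.151,.007]).as_matrix()
P0=np.array([PL[0],PL[1],185]);Rz0=R.from_euler('z',PL[2]).as_matrix()
off=R0.T@(P0-T0p);Rrel=R0.T@Rz0
s=read_state();T=R.from_quat(s["ee_rot"]).as_matrix()
b=s["position"]+T@off;print("bail now",b.round(1),"tilt deg",np.degrees(np.arccos((T@Rrel)[2,2])).round(2),"F",s["contact_force"].round(1))
Hm=R.from_euler('z',HK[2]).as_matrix();print("bail rel hook",(Hm.T@(b-[HK[0],HK[1],285])).round(1))
def target(hx):  # bail peak target in hook frame
    Rt=Hm@Rrel.T;p=np.array([HK[0],HK[1],285])+Hm@np.array(hx,float);return p-Rt@off,Rt
a=eval(sys.argv[1]);p,Rt=target(a);go(p,Rt);print(ik(p,Rt,s["joints"]))
E
python3 hang.py "(0,-90,38)"
```

```text
bail now [647.9 -60.4 322.8] tilt deg 0.22 F [-0.2 -0.6 -3.3]
bail rel hook [ -44.8 -361.8   37.8]
joints [ 0.25  0.16 -0.43  0.16 -0.7   1.12] 17.25 18.897146352094534
n 6 tot cm [ -4.55 -24.03  -1.38] deg [  6.16   0.19 -19.64] | per row [-0.76 -4.01 -0.23] [ 1.03  0.03 -3.27]
(array([ 0.69,  0.17, -0.44,  0.2 , -0.69,  1.  ]), np.float64(0.0))
```

Emit:
servo_tool([
  [0,-0.2,-1,-0.06,0,0,0],
  [0,-0.38,-2,-0.11,0,0,0],
  [0,-0.5,-3,-0.17,0,0,0],
  [0,-0.65,-3.4,-0.2,0,0,0],
  [0,-0.65,-3.4,-0.2,0,0,0],
  [0,-0.65,-3.4,-0.2,0,0,0],
  [0,-0.65,-3.3,-0.2,0,0,0],
  [0,-0.4,-2.3,-0.12,0,0,0],
  [0,-0.3,-1.5,-0.08,0,0,0],
  [0,-0.17,-0.73,-0.04,0,0,0],
  [0,0,0,0,0,0,0],
])

```text
clock: 18.35
position: [540.4, 193.6, 229.3]
ee_rot: [0.987, -0.05, 0.15, 0.007]
contact_force: [0.2, -0.5, -3.1]
gripper_width: 19.3
```

Emit:
servo_tool([
  [0,0,0,0,0.4,0,-1.3],
  [0,0,0,0,0.8,0,-2.6],
  [0,0,0,0,1,0.1,-3.2],
  [0,0,0,0,1,0.1,-3.2],
  [0,0,0,0,1,0,-3.2],
  [0,0,0,0,0.9,0,-3],
  [0,0,0,0,0.7,0,-2],
  [0,0,0,0,0.36,0,-1.14],
  [0,0,0,0,0,0,0],
  [0,0,0,0,0,0,0],
  [0,0,0,0,0,0,0],
])

```text
clock: 19.45
position: [540.6, 192.5, 229.7]
ee_rot: [0.98, 0.126, 0.151, -0.02]
contact_force: [-0.3, -0.6, -2.9]
gripper_width: 19.3
```

```bash
python3 hang.py "(0,-3,38)"; python3 - <<'E'
from h import *
import cv2
from bench import get_image
s=get_image("scene")["image"][:,:,::-1][60:200,330:470];cv2.imwrite("pics/c10.png",np.clip(cv2.resize(s,(600,600),interpolation=2).astype(float)*1.7,0,255).astype('uint8'))
t=get_image("top")["image"][:,:,::-1];cv2.imwrite("pics/topfull.png",t)
E
```

```text
bail now [623.2 213.4 324.3] tilt deg 0.13 F [-0.3 -0.6 -2.9]
bail rel hook [  0.3 -90.6  39.3]
joints [ 0.68  0.17 -0.43  0.2  -0.7   1.01] 19.45 19.339429714286876
n 2 tot cm [-0.07 -8.77  0.1 ] deg [ 0.06 -0.12 -0.  ] | per row [-0.04 -4.38  0.05] [ 0.03 -0.06 -0.  ]
(array([ 0.84,  0.2 , -0.42,  0.26, -0.71,  0.81]), np.float64(0.0))
```

```bash
python3 - <<'E'
from h import *
import cv2
i=cv2.imread("pics/c10.png") # 330..470, 60..200 scale 600/140
i=cv2.resize(i[100:500,60:460],(600,600),interpolation=2); f=600/140*1.5
o=lambda uv:(int((uv[0]-330)*f-90),int((uv[1]-60)*f-150))
pts={"b":[[623.2,213.4,324.3]],"s":W(HK,[(0,0,285)]),"t":W(HK,[(0,-27,308)]),"m":W(HK,[(0,18,340)])}
for k,p in pts.items():
    c=o(proj("scene",p)[0]);print(k,c);cv2.drawMarker(i,c,(0,255,255),0,9,1);cv2.putText(i,k,(c[0]+6,c[1]),0,.4,(255,0,0),1)
cv2.imwrite("pics/c11.png",i)
E
```

```text
b (275, 306)
s (328, 241)
t (316, 242)
m (359, 128)
```

View pics/c11.png

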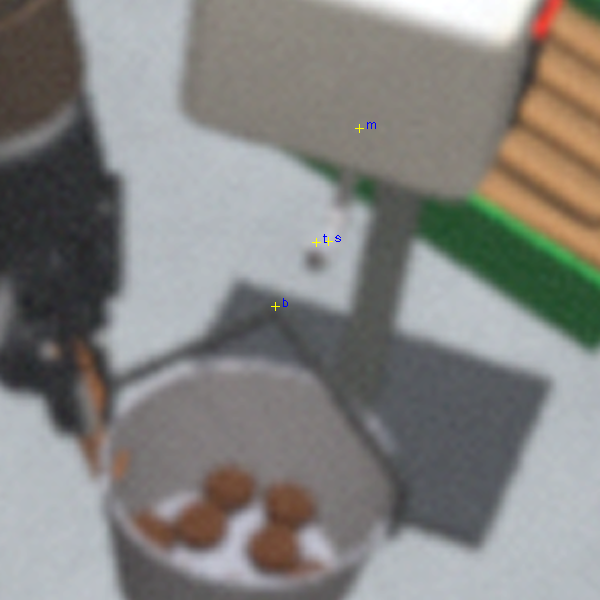

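Emit:
servo_tool([
  [0,0.25,0,-0.8,0,0,0],
  [0,0,-0.6,0,0,0,0],
  [0,0,-1.2,0,0,0,0],
  [0,0,-1.5,0,0,0,0],
  [0,0,-1.5,0,0,0,0],
  [0,0,-1.4,0,0,0,0],
  [0,0,-1.2,0,0,0,0],
  [0,0,-0.8,0,0,0,0],
  [0,0,-0.4,0,0,0,0],
  [0,0,0,0,0,0,0],
  [0,0,0,0,0,0,0],
])

```text
clock: 20.65
position: [518.6, 275.9, 238.1]
ee_rot: [0.98, 0.127, 0.151, -0.02]
contact_force: [0.5, 0.2, -3.0]
gripper_width: 19.0
```

```bash
python3 hang.py "(0,-4,12)"
```

```text
bail now [601.2 296.9 332.7] tilt deg 0.13 F [ 0.5  0.2 -3. ]
bail rel hook [ 0.2 -4.3 47.7]
joints [ 0.84  0.19 -0.4   0.25 -0.73  0.82] 20.65 19.030586949745025
n 1 tot cm [-1.1  -0.03  3.37] deg [ 0.05 -0.11  0.02] | per row [-1.1  -0.03  3.37] [ 0.05 -0.11  0.02]
(array([ 0.84,  0.23, -0.47,  0.28, -0.64,  0.78]), np.float64(0.0))
```

Emit:
servo_tool([
  [0,-0.15,0,0.48,0,0,0],
  [0,-0.24,0,0.76,0,0,0],
  [0,-0.24,0,0.76,0,0,0],
  [0,-0.24,0,0.76,0,0,0],
  [0,-0.24,0,0.76,0,0,0],
  [0,0,0,0,0,0,0],
  [0,0,0,0,0,0,0],
])

```text
clock: 21.35
position: [518.6, 276.1, 201.0]
ee_rot: [0.98, 0.127, 0.151, -0.019]
contact_force: [0.5, -0.1, -3.1]
gripper_width: 19.5
```

Emit:
servo_tool([
  [0,-0.15,0,0.48,0,0,0],
  [0,-0.15,0,0.48,0,0,0],
  [0,-0.15,0,0.48,0,0,0],
  [0,0,0,0,0,0,0],
  [0,0,0,0,0,0,0],
])

```text
clock: 21.85
position: [518.7, 276.2, 186.1]
ee_rot: [0.98, 0.127, 0.151, -0.02]
contact_force: [-1.2, 0.1, -0.6]
gripper_width: 19.4
```

```bash
python3 hang.py "(0,-4,-15)"; python3 - <<'E'
from bench import read_state
import numpy as np
s=read_state();print(s["wrist_torque"],s["contact_force"])
E
```

```text
bail now [601.2 297.2 280.7] tilt deg 0.13 F [-1.2  0.1 -0.6]
bail rel hook [ 0.2 -4.  -4.3]
joints [ 0.84  0.24 -0.49  0.3  -0.6   0.76] 21.85 19.357710253448424
n 1 tot cm [-0.36 -0.01  0.99] deg [ 0.05 -0.12  0.04] | per row [-0.36 -0.01  0.99] [ 0.05 -0.12  0.04]
(array([ 0.84,  0.26, -0.51,  0.31, -0.56,  0.74]), np.float64(0.0))
[-0.29494472  1.26370601  0.03888363] [-1.15717916  0.14143527 -0.60105324]
```

Emit:
servo_tool([
  [0,-0.15,0,0.48,0,0,0],
  [0,-0.15,0,0.48,0,0,0],
  [0,0,0,0,0,0,0],
  [0,0,0,0,0,0,0],
  [0,0,0,0,0,0,0],
])

```text
clock: 22.35
position: [518.7, 276.2, 176.2]
ee_rot: [0.98, 0.127, 0.151, -0.02]
contact_force: [-3.5, -1.4, -0.4]
gripper_width: 19.4
```

Emit:
servo_tool([
  [0,-0.15,0,0.48,0,0,0],
  [0,-0.06,0,0.19,0,0,0],
  [0,0,0,0,0,0,0],
  [0,0,0,0,0,0,0],
  [0,0,0,0,0,0,0],
])

```text
clock: 22.85
position: [518.9, 276.3, 169.2]
ee_rot: [0.98, 0.127, 0.151, -0.02]
contact_force: [-2.8, -1.2, 0.1]
gripper_width: 19.5
```

```bash
python3 hang.py "(0,-4,-20)"; python3 - <<'E'
from bench import read_state,get_image
from h import *
import cv2
s=read_state();print(s["wrist_torque"],s["contact_force"])
im=get_image("scene")["image"];cv2.imwrite("pics/h1.png",im[:,:,::-1])
# dark-pixel map around hook, bail
g=im[95:150,370:425].astype(int).sum(2)//3
for r in g[::2]: print(' '.join('%3d'%v for v in r[::2]))
E
```

```text
bail now [601.4 297.2 263.9] tilt deg 0.15 F [-2.8 -1.2  0.1]
bail rel hook [  0.4  -4.  -21.1]
joints [ 0.83  0.26 -0.52  0.32 -0.55  0.74] 22.85 19.54439482408007
n 1 tot cm [-0.02 -0.01 -0.15] deg [ 0.03 -0.14  0.03] | per row [-0.02 -0.01 -0.15] [ 0.03 -0.14  0.03]
(array([ 0.84,  0.26, -0.52,  0.32, -0.55,  0.74]), np.float64(0.0))
[-0.32752004  1.11255272  0.00315356] [-2.83351125 -1.17194176  0.11603851]
108  81  73  75  74  75  76  76  76  74  75  76  77  76  75  76  75  75  78  77  76  76  77  76  75  76  71  67
109  80  70  72  73  74  75  76  74  75  73  77  75  76  75  76  76  75  75  78  77  75  76  77  77  75  70  63
106  81  73  74  72  73  73  74  75  73  76  75  76  75  75  74  76  77  76  74  76  76  76  75  77  77  68  49
108  95  75  73  72  74  75  74  75  74  74  74  75  74  74  77  74  76  76  74  74  74  77  76  76  74  65  47
107 109 101  92  78  72  71  73  73  72  72  74  75  74  75  74  75  75  76  76  76  76  75  75  77  73  63  62
103 108 109 109 108 103  90  81  75  70  71  73  72  74  75  74  74  74  75  77  74  75  75  74  75  71  78  82
 90 108 108 1
[... 1750 characters left out ...]
  68  82  95 106 113 111 111
 63  97  91  77  71  70  73  75  73  76  72  74  74  74  76  67  46  49  53  54  55  51  54  56  64  82  99 104
 77  93  73  69  72  75  72  73  75  75  74  72  74  71  73  71  59  47  53  51  54  53  55  54  54  56  54  64
 72  71  70  72  73  72  75  74  71  74  77  73  72  74  72  71  69  54  53  56  53  54  53  52  55  55  54  52
 72  68  71  72  72  72  73  72  73  73  75  73  73  72  73  71  71  66  50  63  56  54  52  53  53  52  50  54
 68  68  69  71  72  73  73  76  72  71  74  75  73  73  74  72  73  68  61  51  51  52  53  51  53  53  53  49
 64  64  69  72  71  73  73  71  69  70  73  72  73  71  72  73  71  69  68  55  49  53  53  52  50  53  52  52
```

Emit:
servo_tool([
  [0,-0.38,0,-0.12,0,0,0],
  [0,0,0,0,0,0,0],
  [0,0,0,0,0,0,0],
  [0,0,0,0,0,0,0],
])

```text
clock: 23.3
position: [515.6, 275.9, 169.8]
ee_rot: [0.98, 0.127, 0.152, -0.02]
contact_force: [3.3, 0.4, -1.0]
gripper_width: 19.3
```

Emit:
servo_tool([
  [0,-0.38,0,-0.12,0,0,0],
  [0,0,0,0,0,0,0],
  [0,0,0,0,0,0,0],
  [0,0,0,0,0,0,0],
])

```text
clock: 23.7
position: [512.7, 275.8, 170.5]
ee_rot: [0.98, 0.127, 0.153, -0.021]
contact_force: [7.2, 1.7, -0.4]
gripper_width: 19.2
```

Emit:
servo_tool([
  [0,0.57,0,0.18,0,0,0],
  [0,0,0,0,0,0,0],
  [0,0,0,0,0,0,0],
  [0,0,0,0,0,0,0],
])

```text
clock: 24.1
position: [516.1, 275.0, 168.4]
ee_rot: [0.98, 0.127, 0.15, -0.019]
contact_force: [-3.7, -1.3, -0.4]
gripper_width: 19.2
```

Emit:
servo_tool([
  [0,-0.2,0,-0.06,0,0,0],
  [0,0,0,0,0,0,0],
  [0,0,0,0,0,0,0],
])

```text
clock: 24.4
position: [515.4, 275.5, 169.6]
ee_rot: [0.98, 0.127, 0.152, -0.02]
contact_force: [2.2, -0.5, -0.2]
gripper_width: 19.4
```

```bash
python3 hang.py "(0,-4,-20)"
```

```text
bail now [597.9 296.4 264.4] tilt deg 0.21 F [ 2.2 -0.5 -0.2]
bail rel hook [ -3.2  -4.  -20.6]
joints [ 0.84  0.26 -0.53  0.32 -0.54  0.73] 24.4 19.383802646667053
n 1 tot cm [ 0.3  0.  -0. ] deg [ 0.   -0.21  0.01] | per row [ 0.3  0.  -0. ] [ 0.   -0.21  0.01]
(array([ 0.84,  0.26, -0.52,  0.32, -0.55,  0.74]), np.float64(0.0))
```

Emit:
servo_tool([
  [0.25,0,0,0,0,0,0],
  [0.3,0,0,0,0,0,0],
  [0.4,0,0,0,0,0,0],
  [0.5,0,0,0,0,0,0],
  [0.6,0,0,0,0,0,0],
  [0.7,0,0,0,0,0,0],
  [0.8,0,0,0,0,0,0],
  [0.8,0,0,0,0,0,0],
  [0.8,0,0,0,0,0,0],
  [0.8,0,0,0,0,0,0],
  [0.8,0,0,0,0,0,0],
  [0.8,0,0,0,0,0,0],
])

```text
clock: 25.6
position: [514.9, 275.2, 169.1]
ee_rot: [0.98, 0.127, 0.151, -0.02]
contact_force: [0.2, 1.1, 0.3]
gripper_width: 68.5
```

```bash
python3 pk.py; python3 - <<'E'
from bench import get_image
import cv2,numpy as np
b=cv2.imread("pics/h1.png").astype(int);im=get_image("scene")["image"];cv2.imwrite("pics/h2.png",im[:,:,::-1]);a=im[:,:,::-1].astype(int)
# pail shift estimate by template matching of the pail patch (rows 125-185, cols 360-420)
for (y0,y1,x0,x1) in((128,185,368,410),(108,135,385,405),):
    t=b[y0:y1,x0:x1].astype('uint8');s=a[y0-12:y1+12,x0-12:x1+12].astype('uint8')
    m=cv2.matchTemplate(s,t,cv2.TM_CCOEFF_NORMED);_,v,_,l=cv2.minMaxLoc(m);print("shift",l[0]-12,l[1]-12,round(v,3))
h=cv2.cvtColor(im,cv2.COLOR_RGB2HSV)
E
```

```text
25.6 [514.85154314 275.2082004  169.11075091] 68.54372294443485 [0.15929507 1.06366779 0.26328535]
1cm up in tool [ 0.301 -0.    -0.954]
shift 0 0 0.948
shift 0 0 0.99
```

Emit:
servo_tool([
  [0.8,0,0,-0.7,0,0,0],
  [0.8,0,0,-1.2,0,0,0],
  [0.8,0,0,-1.5,0,0,0],
  [0.8,0,0,-2,0,0,0],
  [0.8,-0.2,0,-2.5,0,0,0],
  [0.8,-1,0,-2.5,0,0,0],
  [0.8,-2,0,-2.5,0,0,0],
  [0.8,-2,0,-2,0,0,0],
  [0.8,-2,0,0,0,0,0],
  [0.8,0,0,0,0,0,0],
  [0.8,0,0,0,0,0,0],
  [0.8,0,0,0,0,0,0],
])

```text
clock: 26.85
position: [405.6, 246.7, 289.8]
ee_rot: [0.98, 0.127, 0.151, -0.02]
contact_force: [0.2, 0.2, 0.3]
gripper_width: 68.4
```

Emit:
servo_tool([
  [0.8,0,0,0,0,0,0],
  [0.8,0,0,0,0,0,0],
  [0.8,0,0,0,0,0,0],
  [0.8,0,0,0,0,0,0],
  [0.8,0,0,0,0,0,0],
  [0.8,0,0,0,0,0,0],
  [0.8,0,0,0,0,0,0],
  [0.8,0,0,0,0,0,0],
  [0.8,0,0,0,0,0,0],
  [0.8,0,0,0,0,0,0],
])

```text
clock: 27.85
position: [405.1, 246.3, 289.5]
ee_rot: [0.98, 0.127, 0.151, -0.02]
contact_force: [-0.6, 0.5, 0.2]
gripper_width: 68.2
```

```bash
python3 pk.py; python3 - <<'E'
from bench import get_image
from h import *
import cv2
b=cv2.imread("pics/h2.png");im=np.ascontiguousarray(get_image("scene")["image"][:,:,::-1]);cv2.imwrite("pics/h3.png",im)
im2=np.ascontiguousarray(get_image("scene")["image"][:,:,::-1])
def sh(t0,s0,box):
    y0,y1,x0,x1=box;m=cv2.matchTemplate(s0[y0-12:y1+12,x0-12:x1+12],t0[y0:y1,x0:x1],5);_,v,_,l=cv2.minMaxLoc(m);return l[0]-12,l[1]-12,round(v,3)
for box in((128,185,368,410),(108,135,385,405)): print("vs held",sh(b,im,box),"stillness",sh(im,im2,box))
o=cv2.imread("pics/scene0.png")
for n,bx in(("pumpkin",(168,200,284,322)),("jar",(218,258,375,408)),("bowl",(300,345,268,316))):print(n,sh(o,im,bx))
# brown chestnut blobs
hsv=cv2.cvtColor(im,cv2.COLOR_BGR2HSV);m=((hsv[...,0]<15)&(hsv[...,1]>100)&(hsv[...,2]>25)&(hsv[...,2]<95)).astype('uint8')
n,_,st,c=cv2.connectedComponentsWithStats(m)
for s,p in zip(st[1:],c[1:]):
    if s[4]>8 and 190<p[0]<440 and 90<p[1]<340: print("brown",s[4],p.round(1))
E
```

```text
27.85 [405.06317335 246.28000916 289.53171797] 68.20824595702724 [-0.57408024  0.50871646  0.17332029]
1cm up in tool [ 0.301 -0.001 -0.954]
vs held (0, 0, 0.959) stillness (0, 0, 0.997)
vs held (0, 0, 0.998) stillness (0, 0, 0.998)
pumpkin (0, 0, 0.997)
jar (0, 0, 0.998)
bowl (0, 0, 0.999)
brown 17 [431.4  98.3]
brown 11 [432.3 107.1]
brown 24 [427.3 112.3]
brown 10 [436.3 117.3]
brown 43 [364.4 141.3]
brown 56 [382.5 156.7]
brown 49 [393.1 159. ]
brown 43 [302.7 196. ]
brown 127 [390.3 240.3]
brown 72 [224.4 298. ]
```

```bash
python3 -c "
from bench import *
print(job_done())"
```

```text
the job is handed in; nothing more can be done
None
```

I poured the chestnuts into the pail, set the scoop down upright, hung the pail on the scale hook by its bail, let go and handed the job in at about 28 s. No verdict was reported.

**After the pour:** pictures taken before the lift showed all eight chestnuts in the pail and the scoop empty and upright on the counter.

**On the hook:** the vertical load left the gripper and the pail resisted sideways nudges both ways, so the bail peak is seated. The contact force was about zero once I opened the fingers and after I backed off.

**Last image checks:**
- The pail did not shift when I let go, and it showed no movement between two successive pictures.
- The pumpkin, jar and bowl were at 0 px shift from where they started.
- No chestnuts showed on the counter.

**Limits:**
- I had used all 12 picture views by then, so these last checks were image code only. I did not count the eight again after hanging; the last count by eye was just before the grip closed.
- I used a gripper lean of 0.30 rad instead of the bar's 0.45, because my arm model put joint 5 past its limit at the full lean.

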